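Snap the retaining clip onto the stage spindle

TASK

Take the open spring clip out of the white tray, bring it to the open front of the slotted stage, and slide it flat along the plate under the spindle's head, pushing it sideways onto the groove until it snaps fully home, then let go. Feel for the spindle, which may stand anywhere along its slot, and push gently: the spindle is sprung and must not be driven back near its stop. Leave the things lying around where they are.

Things in the scene. Friction and masses are not known exactly. Their poses are not given: they have to be found in the camera images.
- clip: Plain steel open spring clip, 46 x 36 mm, 6 mm thick, 70 g, flat in the tray with a ribbed grip tab standing up. Origin: underside, centre of the seat (on the spindle's axis when home). +x points out of the open mouth, the way it is pushed. Back block x -35 to -8 mm, y +-18; its face at x = -8 is the seat that meets the neck. Its pose says nothing of where the spindle is.
- clip_tab (a point): On the clip: centre of the grip tab, 40 mm above the clip's underside, 25 mm behind the clip's origin. The tab is 18 mm long in the clip's x, 12 mm thick in its y, and stands from 6 to 52 mm above the underside; pinch it across y.
- clip_mouth (a point): On the clip: mid-mouth, 7 mm ahead of the origin, between the round lobes (radius 3.5 mm, centres at y = +-7.8) of two hinged spring jaws that reach x = +10.5. Lobes touch the neck 15 mm short of home; the push then climbs to some 5 to 11 N (friction varies) in about 5 mm, falls off by about 8 mm, the jaws draw the clip on, and the push rises again at the seat.
- jaw_left (a joint): Opening of the clip's +y jaw (rad): 0 free, about 0.05 when home on the neck, up to 0.2 when the lobe passes the widest part of the neck.
- jaw_right (a joint): The same for the clip's -y jaw.
- tray: White open plastic tray, 150 x 120 mm, walls 16 mm high and 4 mm thick, which does not move; origin under its centre. The clip lies on its floor.
- stage: Grey stage block fixed to the bench, dark steel plate on top, 160 (x) x 112 (y) mm, plate top 50 mm above the origin (under its centre, on the bench). Guard rails 12 mm high on the plate at y = +-36 to 46 mm (x = -25 to +80) and at the back (x = 70 to 80). The front, towards -x, is open: the clip goes in along the stage's +x.
- slot_mid (a point): On the stage: middle of the slot, on the plate top. A steel spindle stands upright on the slot's line (stage y = 0), clamped anywhere from x = -34 to +34 mm of this point; where is not measured. Neck (the groove) 16 mm in diameter, 10 mm high from the plate; above it a round head 26 mm in diameter, top 17 mm (small cap 20 mm) above the plate. The clip slides on or just above the plate, under the head.
- spindle (a joint): How far the spindle is pushed back (along the stage's +x) against its spring, m: 0 at rest, stop at 0.00375. It starts to give at 1 N and yields 1 mm for every 4 N more; 0.00325 (about 14 N) is too far.
- mask_case: Bystander: flat black mask case with an amber glass window, 130 x 130 x 15 mm.
- objective: Bystander: brass microscope objective standing upright, 32 mm in diameter, 50 mm high.
- wafer_jar: Bystander: low grey jar with a black cap, 70 mm in diameter, 50 mm high.
- hex_driver: Bystander: driver with a black handle, lying flat.
Things that resemble listed ones, but are neither listed nor needed, are in the scene too. Of the things that look like the stage, take the one that is farthest to the robot's left at the start.

How it is judged:
On the way, in this order (a step that is already met when the one before it is completed fails the run):
1. the clip is lifted clear of the tray (height (world z) of clip above 0.04 m), for 0.1 s.
2. both jaws are spread on the neck under the head (value of joint each of jaw_left, jaw_right above 0.13 rad and z of clip in the frame of stage between 0.047 and 0.0555 m).
3. the clip has snapped onto the groove: under the head, both jaws past the neck and closed round it (value of joint jaw_left between 0.02 and 0.095 rad and value of joint jaw_right between 0.02 and 0.095 rad and z of clip in the frame of stage between 0.048 and 0.0545 m and x of clip in the frame of stage between -0.039 and 0.041 m and y of clip in the frame of stage between -0.003 and 0.003 m and angle between the x axis of clip and the x axis of stage, either way round below 0.15 rad and angle between clip's own z axis and vertical below 0.15 rad), for 0.1 s.
At the end, for the whole second after the job is handed in: Clip flat on the plate (underside -2 to +4.5 mm, tilt and heading within 0.15 rad, 3 mm sideways, x -39 to +41 mm of the stage), both jaws snapped round the neck (0.02 to 0.095 rad each), clip at rest, spindle sprung back (under 1.5 mm) (all of step 3 and value of joint spindle below 0.0015 m and linear speed of clip below 0.01 m/s); the robot touches nothing.
It fails at once if the spindle is driven back 3.25 mm or more, close to its stop (value of joint spindle above 0.00325 m).
It fails at once if the mask case is moved more than 30 mm (distance of mask_case from where it was at the start of the episode above 0.03 m).
It fails at once if the microscope objective is moved more than 30 mm (distance of objective from where it was at the start of the episode above 0.03 m).
It fails at once if the wafer jar is moved more than 30 mm (distance of wafer_jar from where it was at the start of the episode above 0.03 m).
It fails at once if the hex driver is moved more than 30 mm (distance of hex_driver from where it was at the start of the episode above 0.03 m).
It also fails if it takes over 59 s, if anything falls off the work surface, if the arm or the gripper's body presses on something with over 40 N, if the wrist force passes 120 N, or if a joint passes its speed limit or range.

ROBOT

A 6-joint arm with a two-finger parallel gripper is mounted at the origin on the work surface. World frame = base frame: x ahead of the robot, y to its left, z up, the work surface at z = 0. Lengths are in m, angles in rad, forces in N, time in s.
With the tool pointing down it reaches from about 0.425 to 0.95 m from the base axis. Payload 3.5 kg.
Tool frame: the origin (TCP) lies at the very end of the fingers, on their centre line; the grasp point (between the pads) lies 19 mm behind it (ctrl.grip_point_offset is the distance from the TCP to the grasp point, in m); z points along the fingers, y is the line along which they close (so a half turn about z gives the same grasp; the last joint's range is limited). The gripper opens to 85 mm and grips with 20 to 120 N. Pads are 22 mm wide; open, the fingers measure 114 mm over their backs; the gripper's body (76 mm by 85 mm) begins 54 mm behind the grasp point. The pads swing forward as they close: fully open they stand 13 mm farther back than shut.
Start: joints at [-1.476, 0.286, 1.577, -0, 1.279, -0.15], TCP at [0.164, -0.655, 0.231] pointing down, gripper open.
Joint ranges: [-2.77, 2.77], [-0.9, 2.22], [0.21, 2.48], [-1.53, 4.67], [0.24, 2.81], [-2.84, 2.84]. Speed limits (rad/s): [2.79, 2.79, 3.14, 3.14, 3.14, 3.14].

INTERFACE

Orientations are given as a unit quaternion [x, y, z, w].
In Python, from plant import telemetry, vision, ctrl gives the robot as it stands.
- The arm moves only by the tool arm_command, never from a script. Its argument "series" is one flat list of numbers, 7 for each row, row after row: the shift along the tool's x, y, z in cm, then the turn, a rotation vector about the tool's x, y, z in degrees, then the closure, from 0 (fully open) to 1 (shut). A call has 1 to 10 rows; each row is the pose to reach, as a shift and turn from the pose commanded when the call began, along the tool's axes at that moment; what a row does not reach only later rows make up. A row lasts 1/12 s, in which the tool goes at most 41.7 mm and 7.16 degrees, less where a joint would pass 70% of its speed; a pose out of reach is approached as far as the arm can. A call with a gripper value outside its range is refused whole. The fingers move at their own pace and stop on an object; "force" is the grip in N (left out, the last holds). Time passes only in rows, so rows that repeat a pose let the fingers close. It gives the time, the measured TCP pose, the force, the opening and the grip force at its end, in the units of the state.
- telemetry.get_state(): the state, without advancing time (a new reading comes with each control period).
- vision.read_camera(name): name is "scene" or "top"; returns a dict with "color" (400x640x3 uint8, blue, green, red), "K" (3x3 intrinsics, pixels), "rvec" (rotation vector, rad) and "tvec" (3), from world to camera coordinates, as OpenCV has them. Camera axes: x right, y down, z forward; pixel columns grow to the right and rows downward; lengths in m; the calibration is good to about 2 mm. A picture is of the moment at which its call begins. There is no depth.
- ctrl.sign_off(): hands the job in; it is judged then, once.
The state is a dict: "time": time; "qpos": joint angles; "dq": joint speeds; "joint_efforts": joint torques, N m; "eef_pos": TCP position; "tcp_rot": TCP orientation; "contact_force": force on the tool from outside, world axes, zero at the start; "wrist_torque": the same for the moment, N m; "opening": opening from 0.0 (shut) to 1.0 (fully open); "finger_force": force on a finger pad.
Only numpy, scipy, OpenCV 4.12 (cv2) and the standard library are available. Lean on these libraries where they do the work, as an engineer would, in place of code of your own. Each camera call takes 0.05 s, during which the arm holds its last target. There are 200 camera calls.

## Working session

There is one attempt and no reset: what is moved stays moved. The work goes in short steps, Python scripts to look and compute and a tool call to move; the robot and the scene stay as the last step left them, time stands still between calls to the robot, and variables do not carry over. Pictures are saved under pics/ and viewed, at most 10 in all, crops included, and the job is handed in when it is done.

Besides the shell and the picture viewer there is one more tool, called after "Emit:" as name(argument=value, ...), one argument or row to a line, values as JSON. arm_command: Moves the arm, as the interface text tells. Its arguments: {"type":"object","properties":{"series":{"type":"array","items":{"type":"number"}},"force":{"type":"number"}},"required":["series"]}

```bash
mkdir -p pics; cat > h.py <<'E'
import numpy as np, cv2
from plant import telemetry, vision, ctrl
def snap(n):
    d=vision.read_camera(n); cv2.imwrite(f'pics/{n}_{len(__import__("os").listdir("pics"))}.png',d['color']); return d
def ray(d,uv):
    R=cv2.Rodrigues(np.array(d['rvec'],float))[0]; t=np.array(d['tvec'],float).ravel()
    v=R.T@np.linalg.inv(d['K'])@np.array([uv[0],uv[1],1.]); return -R.T@t, v/np.linalg.norm(v)
def onz(d,uv,z):
    c,v=ray(d,uv); return c+v*(z-c[2])/v[2]
def tri(d1,p1,d2,p2):
    (a,u),(b,v)=ray(d1,p1),ray(d2,p2)
    s=np.linalg.lstsq(np.c_[u,-v],b-a,rcond=None)[0]; P,Q=a+s[0]*u,b+s[1]*v
    return (P+Q)/2, np.linalg.norm(P-Q)
def proj(d,P):
    return cv2.projectPoints(np.array(P,float).reshape(-1,3),np.array(d['rvec'],float),np.array(d['tvec'],float),np.array(d['K'],float),None)[0].reshape(-1,2)
E
python3 - <<'E'
from h import *
import pickle
D={n:snap(n) for n in('scene','top')}
pickle.dump(D,open('D0.pkl','wb'))
for n in D: print(n,ray(D[n],(320,200)),D[n]['K'][0,0])
print(telemetry.get_state())
E
ls pics
```

```text
scene (array([ 1.26767664, -0.26567332,  0.67905585]), array([-0.72496773,  0.29606516, -0.62190611])) 362.6012413689703
top (array([0.37103886, 0.00196997, 1.47639299]), array([ 0.12204008, -0.00152211, -0.99252401])) 481.1190232279443
{'time': 0.1, 'qpos': array([-1.47597511e+00,  2.87079294e-01,  1.57804049e+00,  3.83339338e-06,
        1.27860404e+00, -1.50041978e-01]), 'dq': array([ 0.00212027, -0.00026386, -0.00465634,  0.00090595, -0.00171921,
       -0.00045243]), 'joint_efforts': array([ 6.21394029e-04, -4.07296801e+01, -2.93698847e+01, -1.71781307e-04,
        3.42942993e-03,  9.60622685e-06]), 'eef_pos': array([ 0.16358077, -0.65426232,  0.23007867]), 'tcp_rot': array([ 9.92514113e-01,  1.22125343e-01,  3.12516107e-05, -1.06512725e-03]), 'contact_force': array([-0.70702095, -0.88525593, -0.16150867]), 'wrist_torque': array([ 0.00871967,  0.02440692, -0.0116231 ]), 'finger_force': 0.0, 'opening': 0.9976178420447347}
scene_0.png
top_1.png
```

View pics/top_1.png

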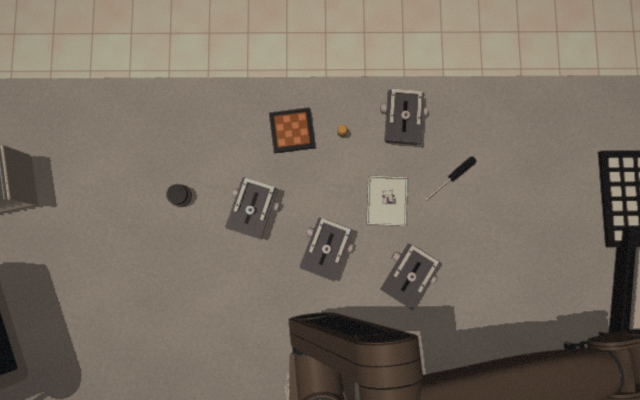

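View pics/scene_0.png

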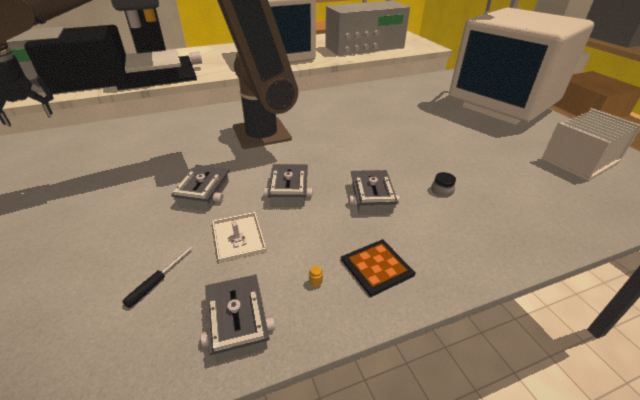

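The top view shows +x up and +y left. The clip is in the tray at about (388,197). There are four stage look-alikes: (254,208), (328,249), (411,276) and (405,117). The one farthest to the robot's left (+y) is (254,208), which is (374,188) in the scene view. I'll confirm it in an enlarged crop.

```bash
python3 - <<'E'
from h import *
import pickle
D=pickle.load(open('D0.pkl','rb'))
c=lambda n,x,y,w,h:cv2.resize(D[n]['color'][y:y+h,x:x+w],(400,300),interpolation=cv2.INTER_CUBIC)
im=np.vstack([np.hstack([c('top',214,171,80,60+15-15+0),c('scene',334,155,80,60)]),np.hstack([c('top',350,171,80,60),c('scene',198,205,80,60)])])
cv2.imwrite('pics/crop.png',im)
for uv in [(254,208),(328,249),(411,276),(405,117)]: print(onz(D['top'],uv,.05))
print(onz(D['top'],(388,200),.016))
E
```

```text
[0.52374752 0.19643476 0.05      ]
[ 0.40065036 -0.02282777  0.05      ]
[ 0.32001707 -0.26563259  0.05      ]
[ 0.80038751 -0.2618484   0.05      ]
[ 0.54921199 -0.20846483  0.016     ]
```

View pics/crop.png

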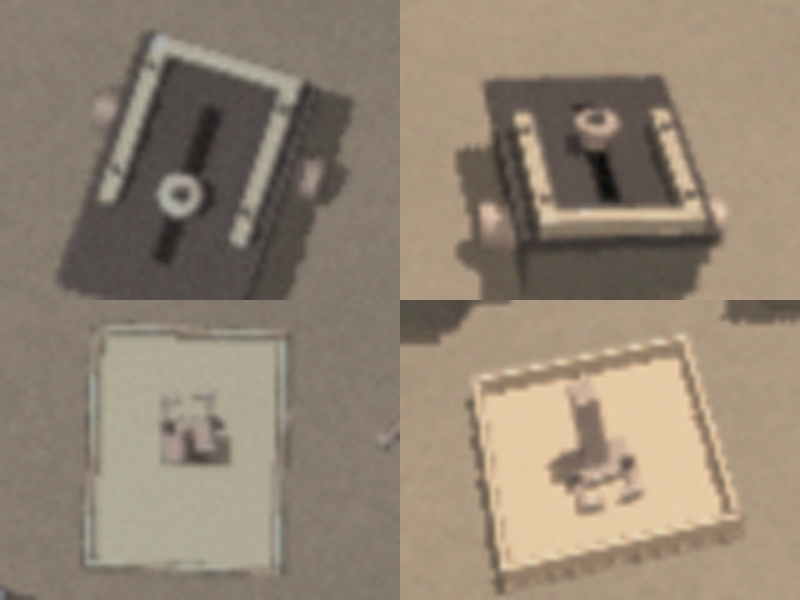

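The crop confirms the leftmost stage, with its slot and U-shaped rail opening toward −x. The spindle head is at about (250,210) in the top view. The clip sits in the tray with its mouth toward +x. Next I'll measure the rails, spindle and clip.

```bash
cat > m.py <<'E'
from h import *
import pickle
D=pickle.load(open('D0.pkl','rb'))
def comps(n,x,y,w,h,t):
    g=cv2.cvtColor(D[n]['color'],cv2.COLOR_BGR2GRAY)[y:y+h,x:x+w]; k=4
    g=cv2.resize(g,None,fx=k,fy=k,interpolation=cv2.INTER_CUBIC)
    cs=cv2.findContours((g>t).astype('uint8'),0,1)[0]
    return [(c.reshape(-1,2)+.5)/k-.5+[x,y] for c in cs if cv2.contourArea(c)>60]
if __name__=='__main__':
    for t in(135,150):
        for c in comps('top',228,174,50,64,t):
            P=np.array([onz(D['top'],p,.062)[:2] for p in c],'f4')*1000
            r=cv2.minAreaRect(P); print(t,len(c),c.mean(0),np.round(r[0],1),np.round(r[1],1),round(r[2],2))
    g=[cv2.cvtColor(D[n]['color'][y:y+h,x:x+w],cv2.COLOR_BGR2GRAY) for n,x,y,w,h in(('top',375,180,26,26),('scene',222,214,34,34))]
    cv2.imwrite('pics/clip.png',np.hstack([cv2.resize(D['top']['color'][180:206,375:401],(390,390),interpolation=0),cv2.resize(D['scene']['color'][216:246,222:252],(390,390),interpolation=0)]))
E
python3 m.py
```

```text
135 52 [261.76923077 216.73557692] [496.6 171.5] [ 8.5 15.8] 70.49
135 89 [249.2261236  209.46207865] [518.1 208.8] [22.9 23. ] 89.61
135 55 [235.49772727 207.80681818] [523.2 249.1] [ 9.2 16.6] 72.45
135 36 [275.77777778 206.13194444] [527.5 130.9] [ 6.3 12.3] 68.5
135 163 [266.52530675 202.70015337] [537.4 158. ] [ 8.7 59.6] 72.05
135 49 [234.30357143 192.14030612] [570.2 253.4] [11.9 12. ] 89.63
135 169 [240.42529586 194.08801775] [563.4 235.4] [ 9.5 61.2] 72.06
135 278 [258.79676259 183.61960432] [593.4 182.5] [90.9 18.9] 72.45
150 43 [261.77616279 216.79360465] [496.4 171.5] [ 6.7 13.8] 73.79
150 132 [249.39393939 209.4280303 ] [517.7 209.1] [20.7 20.8] 89.61
150 47 [235.55053191 207.84840426] [522.9 249.4] [ 7.2 14.1] 69.05
150 151 [266.53890728 202.69288079] [537.8 158.1] [ 7.1 56. ] 72.05
150 31 [234.44758065 192.02822581] [570.5 253. ] [6.8 8.1] 0.86
150 158 [240.45411392 194.01740506] [563.7 235.3] [ 7.8 58.9] 72.45
150 264 [258.73768939 183.60037879] [593.2 182.6] [89.4 15.9] 72.25
```

View pics/clip.png

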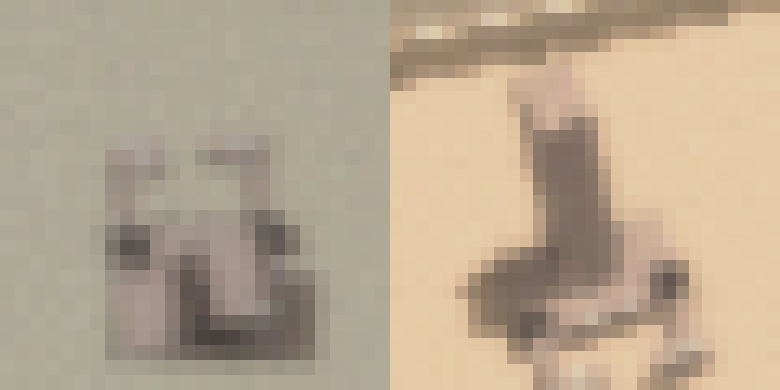

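```bash
python3 - <<'E'
from h import *
import pickle
from scipy.spatial.transform import Rotation as R
D=pickle.load(open('D0.pkl','rb'))
print('tab top',tri(D['top'],(390.4,197.5),D['scene'],(233.7,222.8)))
for c in [(189,145),(195,270)]: print('block/lobes',onz(D['top'],(375+c[0]/15-.5,180+c[1]/15-.5),.009))
print('head',tri(D['top'],(249.3,209.45),D['scene'],(334+(597-400)/5-.5,155+119/5-.5)))
print('back rail',tri(D['top'],(258.75,183.6),D['scene'],(334+(632-400)/5-.5,155+215/5-.5)))
s=telemetry.get_state(); M=R.from_quat(s['tcp_rot']); print(M.as_matrix().round(3))
print(proj(D['scene'],[[.523,.206,.07]]))
E
```

```text
tab top (array([ 0.55146178, -0.20995073,  0.05825317]), np.float64(0.0004877938423193495))
block/lobes [ 0.5837547  -0.20751538  0.009     ]
block/lobes [ 0.55782948 -0.20812169  0.009     ]
head (array([0.51743253, 0.20737419, 0.06882034]), np.float64(0.0005152210878313907))
back rail (array([0.59658299, 0.18396727, 0.06153975]), np.float64(0.0054132225139209905))
[[ 0.97   0.242 -0.   ]
 [ 0.242 -0.97   0.002]
 [ 0.    -0.002 -1.   ]]
[[373.5246917  179.08217992]]
```

The two views agree. The tab top is at (0.5515,−0.210,0.058) and the spindle head at (0.517,0.207,0.069). The stage heading is about −18.3°. Now I'll approach the clip.

Emit:
arm_command(
  series=[3.4, -2.4, 0.3, 0, 0, 1, 0, 6.8, -4.8, 0.6, 0, 0, 2, 0, 10.2, -7.2, 0.9, 0, 0, 3, 0, 13.6, -9.6, 1.2, 0, 0, 4, 0, 17, -12, 1.5, 0, 0, 5, 0, 20.4, -14.4, 1.8, 0, 0, 6, 0, 23.8, -16.8, 2.1, 0, 0, 7, 0, 27.2, -19.2, 2.4, 0, 0, 8, 0, 30.6, -21.6, 2.7, 0, 0, 9, 0, 34, -24, 3, 0, 0, 10, 0],
  force=40,
)

```text
time: 0.93
eef_pos: [0.4357, -0.338, 0.2009]
tcp_rot: [0.999, 0.035, -0.0, -0.0]
contact_force: [0.6, 0.4, 0.3]
opening: 0.998
finger_force: 0.0
```

Emit:
arm_command(
  series=[2.1, -2, 1.2, 0, 0, 1, 0, 4.2, -4, 2.4, 0, 0, 2, 0, 6.3, -6, 3.6, 0, 0, 3, 0, 8.4, -8, 4.8, 0, 0, 4, 0, 10.4, -10, 6, 0, 0, 4, 0, 12.45, -11.95, 7, 0, 0, 4, 0, 12.45, -11.95, 8.5, 0, 0, 4, 0, 12.45, -11.95, 10, 0, 0, 4, 0, 12.45, -11.95, 11, 0, 0, 4, 0, 12.45, -11.95, 11, 0, 0, 4, 0],
)

```text
time: 1.77
eef_pos: [0.5488, -0.2108, 0.0881]
tcp_rot: [1.0, 0.0, -0.003, -0.002]
contact_force: [-0.7, -0.1, -0.5]
opening: 0.999
finger_force: 0.0
```

```bash
python3 - <<'E'
from h import *
D={n:snap(n) for n in('scene','top')}
s=telemetry.get_state();print(s['eef_pos'],s['tcp_rot'])
c=lambda n,x,y:cv2.resize(D[n]['color'][y:y+60,x:x+80],(400,300),interpolation=2)
cv2.imwrite('pics/c2.png',np.hstack([c('top',350,171),c('scene',198,195)]))
E
```

```text
[ 0.55032398 -0.21220725  0.09099671] [ 9.99999837e-01 -2.81162704e-05 -4.83686494e-04 -3.01978045e-04]
```

View pics/c2.png

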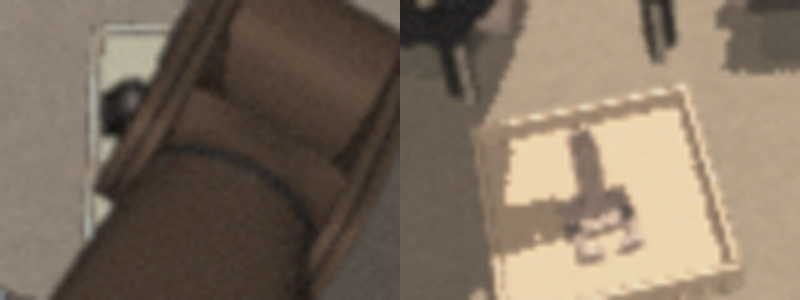

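The fingers straddle the tab in the scene view (fingertips about (460,80) and (655,40) in the crop, tab about (583,150)). I'll descend.

Emit:
arm_command(
  series=[0.1, -0.25, 1, 0, 0, 0, 0, 0.1, -0.25, 2.2, 0, 0, 0, 0, 0.1, -0.25, 3.4, 0, 0, 0, 0, 0.1, -0.25, 4.6, 0, 0, 0, 0, 0.1, -0.25, 5.6, 0, 0, 0, 0, 0.1, -0.25, 6.3, 0, 0, 0, 0, 0.1, -0.25, 6.3, 0, 0, 0, 0, 0.1, -0.25, 6.3, 0, 0, 0, 0, 0.1, -0.25, 6.3, 0, 0, 0, 0.4, 0.1, -0.25, 6.3, 0, 0, 0, 0.6],
)

```text
time: 2.7
eef_pos: [0.5524, -0.21, 0.0292]
tcp_rot: [1.0, 0.0, 0.001, 0.0]
contact_force: [-0.5, -0.4, 0.3]
opening: 0.752
finger_force: 0.0
```

Emit:
arm_command(
  series=[0, 0, 0, 0, 0, 0, 0.7, 0, 0, 0, 0, 0, 0, 0.8, 0, 0, 0, 0, 0, 0, 0.9, 0, 0, 0, 0, 0, 0, 1, 0, 0, 0, 0, 0, 0, 1, 0, 0, 0, 0, 0, 0, 1, 0, 0, 0, 0, 0, 0, 1, 0, 0, 0, 0, 0, 0, 1],
  force=60,
)

```text
time: 3.37
eef_pos: [0.5521, -0.2098, 0.0288]
tcp_rot: [1.0, 0.0, 0.0, 0.0]
contact_force: [-0.1, -0.2, 2.5]
opening: 0.129
finger_force: 59.6
```

Emit:
arm_command(
  series=[0, 0, -0.5, 0, 0, 0, 1, 0, 0, -1.5, 0, 0, 0, 1, 0, 0, -3, 0, 0, 0, 1, 0, 0, -5, 0, 0, 0, 1, 0, 0, -7, 0, 0, 0, 1, 0, 0, -9, 0, 0, 0, 1, 0, 0, -11, 0, 0, 0, 1, 0, 0, -12, 0, 0, 0, 1, 0, 0, -12, 0, 0, 0, 1, 0, 0, -12, 0, 0, 0, 1],
)

```text
time: 4.2
eef_pos: [0.5517, -0.2096, 0.1487]
tcp_rot: [1.0, 0.0, 0.0, 0.0]
contact_force: [-0.4, -0.4, -1.5]
opening: 0.125
finger_force: 59.3
```

```bash
python3 - <<'E'
from h import *
D={n:snap(n) for n in('scene','top')}
import pickle; pickle.dump(D,open('D1.pkl','wb'))
s=telemetry.get_state();p=s['eef_pos'];print(p,s['tcp_rot'],s['contact_force'],s['opening'])
u,v=proj(D['scene'],[p-[0,0,.03]])[0].astype(int); print(u,v)
x,y=u-40,v-30
print('pred tab bottom centre / mouth',proj(D['scene'],[p,p+[.032,0,-.018]]))
cv2.imwrite('pics/c3.png',cv2.resize(D['scene']['color'][y:y+60,x:x+80],(800,600),interpolation=2)); print(x,y)
E
```

```text
[ 0.5507355  -0.20904567  0.1466552 ] [ 9.99998827e-01  2.04107538e-04 -1.30295672e-03 -7.78878263e-04] [ 0.42599725  0.20316788 -1.6610665 ] 0.1275962447626264
230 204
pred tab bottom centre / mouth [[228.99573123 195.13150365]
 [232.65977849 208.8542667 ]]
190 174
```

View pics/c3.png

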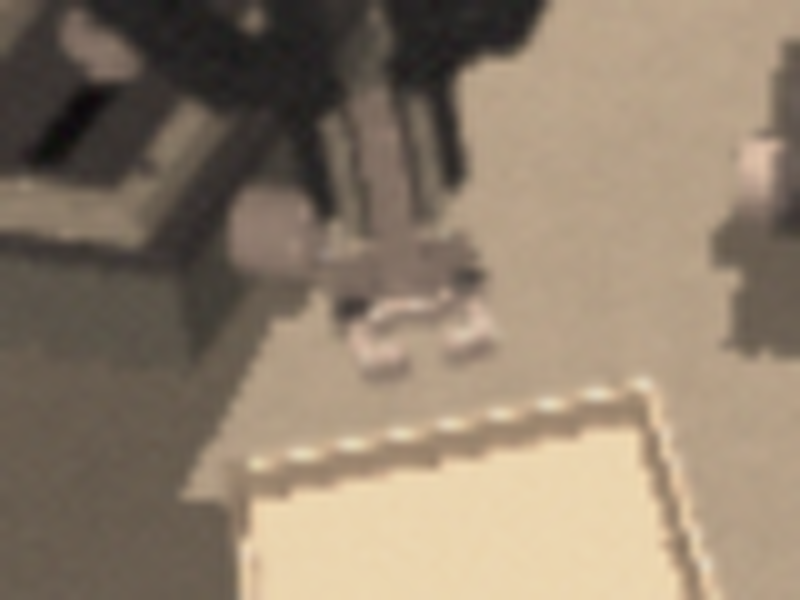

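The clip is held level. The lobes at crop (380,355) and (470,335) have their mid within half a pixel of the predicted mouth. Now I'll carry it to the stage front.

Emit:
arm_command(
  series=[-0.4, -2, 0, 0, 0, 1, 1, -1.1, -5.3, 0, 0, 0, 2.5, 1, -1.8, -8.9, 0, 0, 0, 4, 1, -2.6, -12.5, 0, 0, 0, 5.5, 1, -3.4, -16.1, 0, 0, 0, 7, 1, -4.1, -19.7, 0, 0, 0, 8.5, 1, -4.9, -23.3, 0, 0, 0, 10, 1, -5.6, -26.9, 0, 0, 0, 12, 1, -6.3, -30, 0, 0, 0, 14, 1, -6.9, -33, 0, 0, 0, 16, 1],
)

```text
time: 5.13
eef_pos: [0.4807, 0.1221, 0.1466]
tcp_rot: [0.99, -0.14, -0.002, 0.0]
contact_force: [0.2, 0.0, -0.4]
opening: 0.129
finger_force: 59.2
```

```bash
cat > rel.py <<'E'
from h import *
import sys
from scipy.spatial.transform import Rotation as R
s=telemetry.get_state(); p=s['eef_pos']; M=R.from_quat(s['tcp_rot']).as_matrix()
S=np.array([.5174,.2077]); th=np.deg2rad(-18.3); u=np.array([np.cos(th),np.sin(th)]); n=np.array([-u[1],u[0]])
e=p[:2]-S; print('z %.4f along %.4f lat %.4f head %.2f tilt %s'%(p[2],e@u,e@n,np.degrees(np.arctan2(M[1,0],M[0,0])),M[:2,2].round(4)))
print('F along/lat/z',s['contact_force'][:2]@u,s['contact_force'][:2]@n,s['contact_force'][2],'Tq',s['wrist_torque'].round(2),s['opening'],s['time'])
if len(sys.argv)>2:
    t=np.r_[S+float(sys.argv[1])*u+float(sys.argv[2])*n,float(sys.argv[3])]; print('tool cm',100*M.T@(t-p))
E
python3 rel.py -.062 0 .1
```

```text
z 0.1466 along -0.0080 lat -0.0928 head -16.05 tilt [-0.0034 -0.    ]
F along/lat/z 0.14780432362035617 0.06866350017255711 -0.41273862756207547 Tq [ 0.03 -0.04  0.05] 0.12905185566964278 5.1333
tool cm [-5.01601041 -9.49421443  4.66400281]
```

Emit:
arm_command(
  series=[-1.3, -2.4, 0, 0, 0, 0.5, 1, -2.6, -5, 0, 0, 0, 1, 1, -3.9, -7.5, 0, 0, 0, 1.7, 1, -4.8, -9.2, 0.5, 0, 0, 2.3, 1, -5, -9.4, 1.5, 0, 0, 2.3, 1, -5, -9.4, 2.8, 0, 0, 2.3, 1, -5, -9.4, 4, 0, 0, 2.3, 1, -5, -9.4, 4.6, 0, 0, 2.3, 1, -5, -9.4, 4.6, 0, 0, 2.3, 1, -5, -9.4, 4.6, 0, 0, 2.3, 1],
)

```text
time: 5.97
eef_pos: [0.4601, 0.2238, 0.1015]
tcp_rot: [0.987, -0.159, -0.001, 0.0]
contact_force: [0.4, 0.5, -0.5]
opening: 0.129
finger_force: 59.2
```

```bash
python3 - <<'E'
from h import *
D={n:snap(n) for n in('scene','top')}
s=telemetry.get_state();p=s['eef_pos']
u,v=proj(D['scene'],[[.51,.21,.06]])[0].astype(int); x,y=u-40,v-30
th=np.deg2rad(-18.3); U=np.array([np.cos(th),np.sin(th),0])
m=proj(D['scene'],[p+.032*U-[0,0,.0185]])[0]
print('pred mouth crop',(m-[x,y])*10)
cv2.imwrite('pics/c4.png',cv2.resize(D['scene']['color'][y:y+60,x:x+80],(800,600),interpolation=2)); print(x,y)
E
python3 rel.py -.060 0 .08
```

```text
pred mouth crop [393.19653486 197.93198669]
332 149
z 0.1028 along -0.0587 lat -0.0021 head -18.32 tilt [0.0009 0.0002]
F along/lat/z 0.32567153484987366 0.15001471889955773 -0.3296335271009318 Tq [ 0.   -0.02  0.02] 0.1299494651455382 6.0667
tool cm [-0.13170716 -0.20853189  2.28301791]
```

View pics/c4.png

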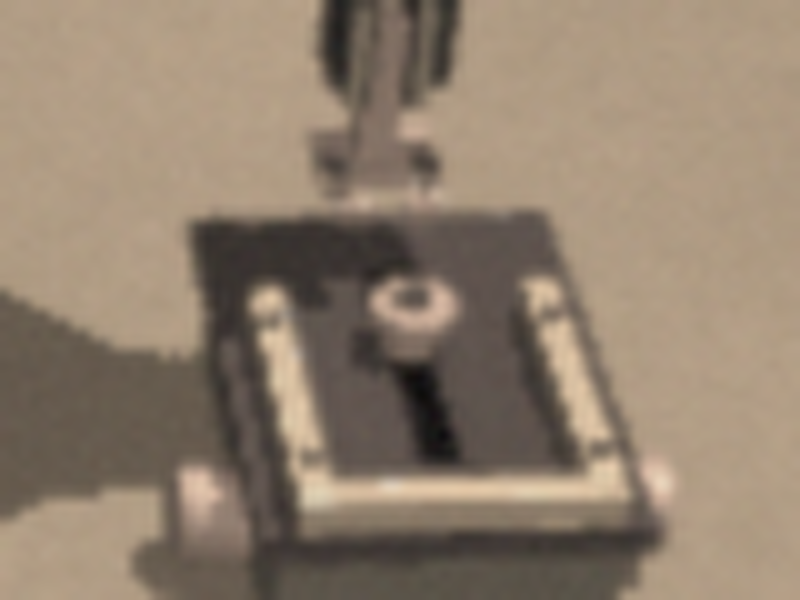

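The clip mouth is at crop (395,200), close to the predicted (393,198), in front of the spindle head at (413,300). I'll correct 2 mm sideways and lower.

Emit:
arm_command(
  series=[-0.1, -0.2, 0.3, 0, 0, 0, 1, -0.1, -0.2, 0.8, 0, 0, 0, 1, -0.1, -0.2, 1.3, 0, 0, 0, 1, -0.1, -0.2, 1.8, 0, 0, 0, 1, -0.1, -0.2, 2.1, 0, 0, 0, 1, -0.1, -0.2, 2.1, 0, 0, 0, 1, -0.1, -0.2, 2.1, 0, 0, 0, 1, -0.1, -0.2, 2.1, 0, 0, 0, 1],
)

```text
time: 6.73
eef_pos: [0.4602, 0.2268, 0.0814]
tcp_rot: [0.987, -0.159, 0.0, -0.0]
contact_force: [0.3, 0.9, -1.2]
opening: 0.125
finger_force: 59.2
```

```bash
python3 rel.py -.060 0 .0745
```

```text
z 0.0814 along -0.0603 lat 0.0001 head -18.27 tilt [0.0001 0.    ]
F along/lat/z 0.009058887375516604 1.0011243404141734 -1.1708985324440275 Tq [ 0.02 -0.02  0.02] 0.12490373262471151 6.7333
tool cm [0.03212785 0.01181811 0.69312356]
```

Emit:
arm_command(
  series=[0, 0, 0.1, 0, 0, 0, 1, 0, 0, 0.2, 0, 0, 0, 1, 0, 0, 0.3, 0, 0, 0, 1, 0, 0, 0.4, 0, 0, 0, 1, 0, 0, 0.4, 0, 0, 0, 1, 0, 0, 0.4, 0, 0, 0, 1],
)

```text
time: 7.23
eef_pos: [0.46, 0.2267, 0.0773]
tcp_rot: [0.987, -0.159, -0.0, 0.0]
contact_force: [-0.9, 0.1, -1.1]
opening: 0.125
finger_force: 59.2
```

Emit:
arm_command(
  series=[0, 0, 0.05, 0, 0, 0, 1, 0, 0, 0.1, 0, 0, 0, 1, 0, 0, 0.1, 0, 0, 0, 1, 0, 0, 0.1, 0, 0, 0, 1],
)

```text
time: 7.57
eef_pos: [0.46, 0.2267, 0.0763]
tcp_rot: [0.987, -0.159, -0.0, 0.0]
contact_force: [0.6, -0.3, -1.3]
opening: 0.124
finger_force: 59.2
```

Emit:
arm_command(
  series=[0, 0, 0.05, 0, 0, 0, 1, 0, 0, 0.1, 0, 0, 0, 1, 0, 0, 0.1, 0, 0, 0, 1, 0, 0, 0.1, 0, 0, 0, 1],
)

```text
time: 7.9
eef_pos: [0.46, 0.2267, 0.0753]
tcp_rot: [0.987, -0.159, -0.0, 0.0]
contact_force: [-0.2, -0.3, -0.6]
opening: 0.126
finger_force: 59.2
```

Emit:
arm_command(
  series=[0, 0, 0.05, 0, 0, 0, 1, 0, 0, 0.05, 0, 0, 0, 1, 0, 0, 0.05, 0, 0, 0, 1],
)

```text
time: 8.15
eef_pos: [0.46, 0.2267, 0.0748]
tcp_rot: [0.987, -0.159, -0.0, 0.0]
contact_force: [0.7, -0.1, -0.5]
opening: 0.126
finger_force: 59.2
```

Emit:
arm_command(
  series=[0, 0, 0.05, 0, 0, 0, 1, 0, 0, 0.05, 0, 0, 0, 1, 0, 0, 0.05, 0, 0, 0, 1],
)

```text
time: 8.4
eef_pos: [0.4602, 0.2268, 0.0748]
tcp_rot: [0.987, -0.159, 0.0, -0.0]
contact_force: [-1.5, -0.8, 1.6]
opening: 0.128
finger_force: 59.7
```

Emit:
arm_command(
  series=[0, 0, 0.05, 0, 0, 0, 1, 0, 0, 0.05, 0, 0, 0, 1, 0, 0, 0.05, 0, 0, 0, 1],
)

```text
time: 8.65
eef_pos: [0.4604, 0.2268, 0.0747]
tcp_rot: [0.987, -0.159, 0.0, -0.0]
contact_force: [-1.7, -0.7, 4.4]
opening: 0.127
finger_force: 60.1
```

Plate contact is at TCP z 0.0747. I'll lift about 0.6 mm off it and slide forward to just short of the expected contact.

Emit:
arm_command(
  series=[0, 0, -0.1, 0, 0, 0, 1, 0, 0, -0.16, 0, 0, 0, 1, 0.3, 0, -0.16, 0, 0, 0, 1, 0.6, 0, -0.16, 0, 0, 0, 1, 0.9, 0, -0.16, 0, 0, 0, 1, 1.2, 0, -0.16, 0, 0, 0, 1, 1.4, 0, -0.16, 0, 0, 0, 1, 1.5, 0, -0.16, 0, 0, 0, 1, 1.5, 0, -0.16, 0, 0, 0, 1, 1.5, 0, -0.16, 0, 0, 0, 1],
)

```text
time: 9.48
eef_pos: [0.4743, 0.222, 0.0754]
tcp_rot: [0.987, -0.159, -0.0, 0.0]
contact_force: [0.8, 0.4, -0.9]
opening: 0.126
finger_force: 59.3
```

```bash
python3 rel.py -.040 0 .0752
```

```text
z 0.0754 along -0.0454 lat -0.0000 head -18.28 tilt [-0.0003  0.    ]
F along/lat/z 0.6615762024167005 0.5964793960576645 -0.8841863315302697 Tq [ 0.01  0.07 -0.  ] 0.12593575517097547 9.4833
tool cm [ 5.41112669e-01 -3.69150286e-04  1.72453146e-02]
```

Emit:
arm_command(
  series=[0.1, 0, 0, 0, 0, 0, 1, 0.2, 0, 0, 0, 0, 0, 1, 0.3, 0, 0, 0, 0, 0, 1, 0.3, 0, 0, 0, 0, 0, 1, 0.3, 0, 0, 0, 0, 0, 1],
)

```text
time: 9.9
eef_pos: [0.4772, 0.2211, 0.0755]
tcp_rot: [0.987, -0.159, 0.0, -0.0]
contact_force: [-0.8, -0.6, 0.1]
opening: 0.127
finger_force: 59.3
```

Emit:
arm_command(
  series=[0.1, 0, 0, 0, 0, 0, 1, 0.15, 0, 0, 0, 0, 0, 1, 0.15, 0, 0, 0, 0, 0, 1, 0.15, 0, 0, 0, 0, 0, 1],
)

```text
time: 10.23
eef_pos: [0.4786, 0.2206, 0.0755]
tcp_rot: [0.987, -0.159, -0.0, -0.0]
contact_force: [0.1, -0.1, -0.5]
opening: 0.129
finger_force: 59.3
```

Emit:
arm_command(
  series=[0.1, 0, 0, 0, 0, 0, 1, 0.15, 0, 0, 0, 0, 0, 1, 0.15, 0, 0, 0, 0, 0, 1, 0.15, 0, 0, 0, 0, 0, 1],
)

```text
time: 10.57
eef_pos: [0.4801, 0.2201, 0.0755]
tcp_rot: [0.987, -0.159, 0.0, -0.0]
contact_force: [-0.1, 0.5, -0.8]
opening: 0.131
finger_force: 59.3
```

```bash
python3 rel.py -.040 0 .0752
```

```text
z 0.0755 along -0.0393 lat 0.0001 head -18.28 tilt [0.0001 0.    ]
F along/lat/z -0.2660686285711057 0.4006955181862907 -0.7851052520486628 Tq [-0.01 -0.03  0.02] 0.13057136848580175 10.5667
tool cm [-0.06577891  0.00575102  0.0303777 ]
```

Emit:
arm_command(
  series=[0.1, 0, 0, 0, 0, 0, 1, 0.15, 0, 0, 0, 0, 0, 1, 0.15, 0, 0, 0, 0, 0, 1, 0.15, 0, 0, 0, 0, 0, 1],
)

```text
time: 10.9
eef_pos: [0.4811, 0.2198, 0.0753]
tcp_rot: [0.987, -0.159, -0.0, -0.0]
contact_force: [-1.6, 1.6, -0.7]
opening: 0.126
finger_force: 59.2
```

Emit:
arm_command(
  series=[0.1, 0, 0, 0, 0, 0, 1, 0.15, 0, 0, 0, 0, 0, 1, 0.15, 0, 0, 0, 0, 0, 1, 0.15, 0, 0, 0, 0, 0, 1],
)

```text
time: 11.23
eef_pos: [0.4821, 0.2194, 0.0751]
tcp_rot: [0.987, -0.159, -0.001, 0.0]
contact_force: [-2.9, 2.7, -0.6]
opening: 0.131
finger_force: 59.1
```

```bash
python3 rel.py
```

```text
z 0.0751 along -0.0371 lat -0.0000 head -18.28 tilt [-0.0018  0.0002]
F along/lat/z -3.646348967750328 1.6825863017838534 -0.6225677433769521 Tq [0.51 0.64 0.03] 0.13135667477970073 11.2333
```

Contact found: about 3.6 N along, with a +1.7 N lateral force, so the clip sits slightly toward −y. I'll shift +0.5 mm.

Emit:
arm_command(
  series=[0, -0.05, 0, 0, 0, 0, 1, 0, -0.05, 0, 0, 0, 0, 1, 0, -0.05, 0, 0, 0, 0, 1],
)

```text
time: 11.48
eef_pos: [0.4824, 0.2196, 0.0751]
tcp_rot: [0.987, -0.159, -0.001, 0.0]
contact_force: [-3.4, 2.6, -0.9]
opening: 0.128
finger_force: 59.2
```

```bash
python3 rel.py
```

```text
z 0.0751 along -0.0369 lat 0.0003 head -18.27 tilt [-0.0015 -0.0003]
F along/lat/z -4.037869009337107 1.38709108049947 -0.8848703856585134 Tq [0.34 0.75 0.  ] 0.12824062923070514 11.4833
```

Emit:
arm_command(
  series=[0, -0.05, 0, 0, 0, 0, 1, 0, -0.09, 0, 0, 0, 0, 1, 0, -0.09, 0, 0, 0, 0, 1, 0, -0.09, 0, 0, 0, 0, 1],
)

```text
time: 11.82
eef_pos: [0.4828, 0.2201, 0.0751]
tcp_rot: [0.987, -0.159, -0.001, 0.001]
contact_force: [-4.6, 0.1, -0.5]
opening: 0.124
finger_force: 59.2
```

```bash
python3 rel.py
```

```text
z 0.0751 along -0.0368 lat 0.0009 head -18.28 tilt [-0.0015 -0.0008]
F along/lat/z -4.391637392882245 -1.2974419138349909 -0.49399592176752083 Tq [-0.05  0.92 -0.05] 0.12412055620060211 11.8167
```

Emit:
arm_command(
  series=[0, 0.04, 0, 0, 0, 0, 1, 0.05, 0.04, 0, 0, 0, 0, 1, 0.1, 0.04, 0, 0, 0, 0, 1, 0.1, 0.04, 0, 0, 0, 0, 1],
)

```text
time: 12.15
eef_pos: [0.4835, 0.2198, 0.0752]
tcp_rot: [0.987, -0.159, -0.001, 0.0]
contact_force: [-6.4, 0.6, -0.8]
opening: 0.127
finger_force: 59.2
```

```bash
python3 rel.py
```

```text
z 0.0752 along -0.0359 lat 0.0008 head -18.29 tilt [-0.0017  0.    ]
F along/lat/z -6.291464068467864 -1.4216102648674238 -0.8476523789522683 Tq [ 0.19  1.04 -0.01] 0.1268859676370145 12.15
```

Emit:
arm_command(
  series=[0.03, 0.03, 0, 0, 0, 0, 1, 0.07, 0.03, 0, 0, 0, 0, 1, 0.1, 0.03, 0, 0, 0, 0, 1, 0.1, 0.03, 0, 0, 0, 0, 1],
)

```text
time: 12.48
eef_pos: [0.4842, 0.2194, 0.0752]
tcp_rot: [0.987, -0.159, -0.001, 0.0]
contact_force: [-5.8, 1.5, -1.0]
opening: 0.127
finger_force: 59.2
```

```bash
python3 rel.py
```

```text
z 0.0752 along -0.0351 lat 0.0007 head -18.29 tilt [-0.002   0.0003]
F along/lat/z -5.9347014384295145 -0.3814642897592041 -1.0352231035968336 Tq [ 0.23  1.16 -0.06] 0.12655625748809732 12.4833
```

Balanced laterally. I'll keep pushing in 1 mm steps.

Emit:
arm_command(
  series=[0.05, 0, 0, 0, 0, 0, 1, 0.1, 0, 0, 0, 0, 0, 1, 0.1, 0, 0, 0, 0, 0, 1],
)

```text
time: 12.73
eef_pos: [0.4853, 0.219, 0.0752]
tcp_rot: [0.987, -0.159, -0.001, -0.0]
contact_force: [-5.5, 2.0, -2.1]
opening: 0.131
finger_force: 59.2
```

Emit:
arm_command(
  series=[0.05, 0, 0, 0, 0, 0, 1, 0.1, 0, 0, 0, 0, 0, 1, 0.1, 0, 0, 0, 0, 0, 1],
)

```text
time: 12.98
eef_pos: [0.487, 0.2186, 0.0755]
tcp_rot: [0.987, -0.159, 0.0, -0.0]
contact_force: [-3.5, -0.4, -0.8]
opening: 0.128
finger_force: 59.2
```

```bash
python3 rel.py
```

```text
z 0.0755 along -0.0323 lat 0.0008 head -18.27 tilt [0.0004 0.0001]
F along/lat/z -3.2206436813131503 -1.4863792469373058 -0.8487959703289011 Tq [ 0.08  0.81 -0.08] 0.12849627565939978 12.9833
```

Emit:
arm_command(
  series=[0.05, 0, 0, 0, 0, 0, 1, 0.1, 0, 0, 0, 0, 0, 1, 0.1, 0, 0, 0, 0, 0, 1],
)

```text
time: 13.23
eef_pos: [0.4892, 0.2181, 0.0761]
tcp_rot: [0.987, -0.159, 0.002, -0.0]
contact_force: [-1.3, -0.9, -2.2]
opening: 0.131
finger_force: 59.2
```

Emit:
arm_command(
  series=[0.05, 0, 0, 0, 0, 0, 1, 0.1, 0, 0, 0, 0, 0, 1, 0.1, 0, 0, 0, 0, 0, 1],
)

```text
time: 13.48
eef_pos: [0.4902, 0.2178, 0.0761]
tcp_rot: [0.987, -0.159, 0.002, -0.0]
contact_force: [-0.3, -0.4, -0.7]
opening: 0.127
finger_force: 59.2
```

Emit:
arm_command(
  series=[0.05, 0, 0, 0, 0, 0, 1, 0.1, 0, 0, 0, 0, 0, 1, 0.1, 0, 0, 0, 0, 0, 1],
)

```text
time: 13.73
eef_pos: [0.4905, 0.2176, 0.0758]
tcp_rot: [0.987, -0.159, 0.001, -0.0]
contact_force: [0.3, 0.0, -0.7]
opening: 0.131
finger_force: 59.2
```

```bash
python3 rel.py
```

```text
z 0.0758 along -0.0287 lat 0.0010 head -18.27 tilt [0.0018 0.0001]
F along/lat/z 0.29373894167320824 0.1299741399853382 -0.6760171260403625 Tq [-0.18 -0.11 -0.02] 0.13113470057558338 13.7333
```

Emit:
arm_command(
  series=[0.05, 0, 0, 0, 0, 0, 1, 0.1, 0, 0, 0, 0, 0, 1, 0.1, 0, 0, 0, 0, 0, 1],
)

```text
time: 13.98
eef_pos: [0.491, 0.2173, 0.0756]
tcp_rot: [0.987, -0.159, 0.0, -0.0]
contact_force: [0.7, -1.0, -0.3]
opening: 0.13
finger_force: 59.2
```

Emit:
arm_command(
  series=[0.05, 0, 0, 0, 0, 0, 1, 0.1, 0, 0, 0, 0, 0, 1, 0.1, 0, 0, 0, 0, 0, 1],
)

```text
time: 14.23
eef_pos: [0.4919, 0.217, 0.0755]
tcp_rot: [0.987, -0.159, 0.0, -0.0]
contact_force: [1.4, -0.7, -0.6]
opening: 0.124
finger_force: 59.2
```

```bash
python3 rel.py
```

```text
z 0.0755 along -0.0271 lat 0.0008 head -18.27 tilt [ 0.0007 -0.    ]
F along/lat/z 1.499159282819208 -0.1948521586245699 -0.5944787052699235 Tq [-0.19 -0.23 -0.02] 0.12444999418852586 14.2333
```

Emit:
arm_command(
  series=[0.05, 0, 0, 0, 0, 0, 1, 0.1, 0, 0, 0, 0, 0, 1, 0.15, 0, 0, 0, 0, 0, 1, 0.15, 0, 0, 0, 0, 0, 1],
)

```text
time: 14.57
eef_pos: [0.4935, 0.2165, 0.0756]
tcp_rot: [0.987, -0.159, 0.001, -0.0]
contact_force: [1.4, -0.5, -0.6]
opening: 0.126
finger_force: 59.2
```

Emit:
arm_command(
  series=[0.05, 0, 0, 0, 0, 0, 1, 0.1, 0, 0, 0, 0, 0, 1, 0.1, 0, 0, 0, 0, 0, 1],
)

```text
time: 14.82
eef_pos: [0.4943, 0.2162, 0.0756]
tcp_rot: [0.987, -0.159, 0.0, -0.0]
contact_force: [0.5, -0.6, -1.4]
opening: 0.131
finger_force: 59.2
```

```bash
python3 rel.py
```

```text
z 0.0756 along -0.0246 lat 0.0008 head -18.28 tilt [0.0006 0.    ]
F along/lat/z 0.6387767658215462 -0.4571163485397828 -1.4492831222370426 Tq [-0.19 -0.34  0.  ] 0.1310104438687441 14.8167
```

Emit:
arm_command(
  series=[0.05, 0, 0, 0, 0, 0, 1, 0.1, 0, 0, 0, 0, 0, 1, 0.1, 0, 0, 0, 0, 0, 1],
)

```text
time: 15.07
eef_pos: [0.4951, 0.2159, 0.0755]
tcp_rot: [0.987, -0.159, 0.0, -0.0]
contact_force: [0.3, -1.2, -0.3]
opening: 0.129
finger_force: 59.2
```

Emit:
arm_command(
  series=[0.05, 0, 0, 0, 0, 0, 1, 0.1, 0, 0, 0, 0, 0, 1, 0.1, 0, 0, 0, 0, 0, 1],
)

```text
time: 15.32
eef_pos: [0.4956, 0.2157, 0.0754]
tcp_rot: [0.987, -0.159, -0.001, -0.0]
contact_force: [0.1, 0.2, 0.1]
opening: 0.13
finger_force: 59.2
```

```bash
python3 rel.py
```

```text
z 0.0754 along -0.0232 lat 0.0007 head -18.28 tilt [-0.001   0.0002]
F along/lat/z 0.026876667206067534 0.26676505901285075 0.12591542470394557 Tq [-0.09 -0.05 -0.04] 0.13039855789396504 15.3167
```

Emit:
arm_command(
  series=[0.05, 0, 0, 0, 0, 0, 1, 0.1, 0, 0, 0, 0, 0, 1, 0.1, 0, 0, 0, 0, 0, 1],
)

```text
time: 15.57
eef_pos: [0.496, 0.2155, 0.0752]
tcp_rot: [0.987, -0.159, -0.001, 0.0]
contact_force: [-2.1, -0.1, 0.2]
opening: 0.13
finger_force: 59.3
```

Emit:
arm_command(
  series=[0.05, 0, 0, 0, 0, 0, 1, 0.1, 0, 0, 0, 0, 0, 1, 0.1, 0, 0, 0, 0, 0, 1],
)

```text
time: 15.82
eef_pos: [0.4967, 0.2152, 0.0751]
tcp_rot: [0.987, -0.159, -0.001, 0.0]
contact_force: [-4.3, 1.3, 1.3]
opening: 0.126
finger_force: 59.4
```

```bash
python3 rel.py
```

```text
z 0.0751 along -0.0220 lat 0.0006 head -18.28 tilt [-0.0029  0.0003]
F along/lat/z -4.463065601199314 -0.09320303427471956 1.344451680135336 Tq [0.27 0.85 0.02] 0.1264308505659494 15.8167
```

The force rises again 15 mm past first contact, so the clip is seated. I'll unload by backing off 1 mm, release, and lift straight up.

Emit:
arm_command(
  series=[-0.05, 0, 0, 0, 0, 0, 1, -0.1, 0, 0, 0, 0, 0, 1, -0.1, 0, 0, 0, 0, 0, 1, -0.1, 0, 0, 0, 0, 0, 0.8, -0.1, 0, 0, 0, 0, 0, 0.7, -0.1, 0, 0, 0, 0, 0, 0.6, -0.1, 0, 0, 0, 0, 0, 0.5, -0.1, 0, 0, 0, 0, 0, 0.5, -0.1, 0, 0, 0, 0, 0, 0.5, -0.1, 0, 0, 0, 0, 0, 0.5],
)

```text
time: 16.65
eef_pos: [0.4971, 0.2153, 0.0756]
tcp_rot: [0.987, -0.159, 0.0, -0.0]
contact_force: [-0.3, -0.3, -0.2]
opening: 0.5
finger_force: 0.0
```

Emit:
arm_command(
  series=[0, 0, -1, 0, 0, 0, 0.5, 0, 0, -2.5, 0, 0, 0, 0.5, 0, 0, -4.5, 0, 0, 0, 0.5, 0, 0, -6.5, 0, 0, 0, 0.5, 0, 0, -8.5, 0, 0, 0, 0.5, 0, 0, -10.5, 0, 0, 0, 0.5, -2, 0, -12, 0, 0, 0, 0.5, -3, 0, -13, 0, 0, 0, 0.5, -3, 0, -13, 0, 0, 0, 0.5, -3, 0, -13, 0, 0, 0, 0.5],
)

```text
time: 17.48
eef_pos: [0.4687, 0.2249, 0.2067]
tcp_rot: [0.987, -0.158, 0.001, -0.0]
contact_force: [-0.4, -0.7, -0.2]
opening: 0.503
finger_force: 0.0
```

```bash
python3 - <<'E'
from h import *
D={n:snap(n) for n in('scene','top')}
x,y=332,149
th=np.deg2rad(-18.3); U=np.array([np.cos(th),np.sin(th),0]);S=np.array([.5174,.2077,0])
print('pred tab top if home',(proj(D['scene'],[S-.0235*U+[0,0,.102]])[0]-[x,y])*10)
cv2.imwrite('pics/c5.png',cv2.resize(D['scene']['color'][y:y+60,x:x+80],(800,600),interpolation=2))
E
python3 rel.py
```

```text
pred tab top if home [408.08454386 153.18040297]
z 0.2049 along -0.0518 lat 0.0005 head -18.28 tilt [-0.0005 -0.0004]
F along/lat/z -0.2480941575984137 -0.2909991019700184 0.09026492607424186 Tq [-0.02  0.05  0.05] 0.5016787032373625 17.5833
```

View pics/c5.png

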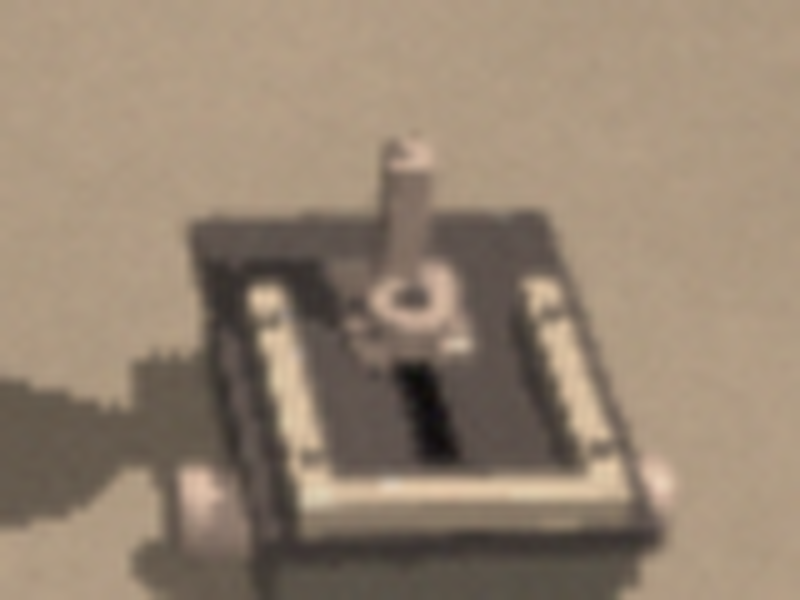

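The clip sits under the head, with lobes past the neck at (370,350) and (460,340). The tab top at (408,153) matches the home prediction. Handing in.

```bash
python3 -c "
from plant import ctrl; print(ctrl.sign_off())"
```

```text
the job is handed in; nothing more can be done
None
```

The clip was slid onto the leftmost stage's spindle, seated fully home by both force and camera checks, and released, and the job was handed in at about 17.6 s; no verdict came back.

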